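Put the stain droppers back in the reagent caddy

ROBOT

A 6-joint arm with a two-finger parallel gripper is mounted at the origin on the work surface. World frame = base frame: x ahead of the robot, y to its left, z up, the work surface at z = 0. Lengths are in m, angles in degrees, forces in N, time in s.
With the tool pointing down it reaches from about 0.25 to 0.8 m from the base axis. Payload 8.5 kg.
Tool frame: the origin (TCP) lies between the finger pads; the fingertips stand 11 mm ahead of it and the grasp point (between the pads) lies 8 mm behind it; z points along the fingers, y is the line along which they close (so a half turn about z gives the same grasp; the last joint's range is limited). The gripper opens to 85 mm and grips with 20 to 120 N. Pads are 22 mm wide; open, the fingers measure 114 mm over their backs; the gripper's body (76 mm by 85 mm) begins 54 mm behind the grasp point. The pads swing forward as they close: fully open they stand 13 mm farther back than shut.
Start: joints at [-71.391, 13.648, -0.773, 75.585, 0, 90], TCP at [0.168, -0.498, 0.242] pointing down, gripper open.
Joint ranges: [-152.45, 152.45], [-59.26, 108.67], [-65.41, 83.53], [-104.44, 129.93], [-82.83, 76.93], [-180, 180]. Speed limits (degrees/s): [127.2, 127.2, 159.86, 180, 180, 180].

INTERFACE

Orientations are given as a 3x3 rotation matrix whose columns are the frame's x, y, z axes.
In Python, from rig import get_obs, get_image, hand_in, boxes_of, pinpoint gives the robot as it stands. The module is installed in compiled form; this text tells all that it offers.
- The arm moves only by the tool apply_moves, never from a script. Its argument "steps" is a list that holds one entry, the list of rows, each a list of 5 numbers: the opening, from -1 (shut) to 1 (fully open), then the shift along the tool's x, y, z in units of 60 mm (1.0 is 60 mm), then the turn about the tool's z in units of 6 degrees (1.0 is 6 degrees). In form: [[[hand, tx, ty, tz, yaw], ...]]. A call has 1 to 5 rows; each row shifts and turns the commanded pose from where the row before left it, along the tool's axes as they then stand; what a row does not reach is not made up. A row lasts 1/8 s, in which the tool goes at most 62.5 mm and 10.7 degrees, less where a joint would pass 70% of its speed; a pose out of reach is approached as far as the arm can. A call is refused whole if a number of a shift passes 1 or a number of a turn 1, either way. A call with a gripper value outside its range is refused whole. The fingers move at their own pace and stop on an object; "newtons" is the grip in N (left out, the last holds). Time passes only in rows, so rows that do not move let the fingers close. It gives the time, the measured TCP pose, the force, the opening and the grip force at its end, in the units of the state.
- get_obs(): the state, without advancing time (a new reading comes with each control period).
- get_image(name): name is "scene" or "top"; returns a dict with "pixels" (420x560x3 uint8, red, green, blue), "vfov" (degrees; the focal length in pixels is half the picture's height over the tangent of half this angle, whatever the lens; pixels are square), "cx", "cy" (the principal point, pixels), "cam_to_world" (4x4, takes a point from camera to world coordinates). Camera axes: x right, y up, looking along -z (the intrinsics and any distortion apply to the point x, -y, -z); pixel columns grow to the right and rows downward; lengths in m; the calibration is good to about 2 mm. A picture is of the moment at which its call begins. There is no depth.
- hand_in(): hands the job in; it is judged then, once.
Trained networks look in a picture, given as the dict that the camera call returned (one of the last four; its "shot" number tells which), for a name from the list of things; names that differ only in an ending like _2 or _b are one class to them, and where a whole thing is asked for, a point or a joint stands for the part that bears it (a point fixed in the world has none). Each returns a list of dicts, best first, with "conf" (0 to 1); they miss things now and then, are a little off and sometimes report something else, mostly with a low value. They report only what shows in the picture. A call takes as long as a camera call. They do not tell look-alikes from the thing itself.
- boxes_of(picture, target): "centre" ([column, row] in pixels, amid what is visible of it).
- pinpoint(picture, target): "centre" ([column, row] in pixels: a listed point, or the origin of a listed thing).
The state is a dict: "t": time; "joint_pos": joint angles; "qd": joint speeds; "tau": joint torques, N m; "ee_pos": TCP position; "eef_rot": TCP orientation; "wrist_force": force on the tool from outside, world axes, zero at the start; "torque": the same for the moment, N m; "grip_width": finger opening in m; "gripper_force": force on a finger pad.
Only numpy, scipy, OpenCV 4.12 (cv2) and the standard library are available. Lean on these libraries where they do the work, as an engineer would, in place of code of your own. Each camera call takes 0.05 s, during which the arm holds its last target. There are 200 camera calls.

TASK

Gather the three amber dropper bottles (the ones with a slender rubber teat on top) into the caddy, each standing upright on the bottom of the hole made for its size: smallest bottle in the smallest hole, middle one in the middle hole, largest in the largest. Set them down rather than dropping them, do not knock any over, and leave the two flat screw-cap bottles standing where they are.

Things in the scene. Friction and masses are not known exactly. Their poses are not given: they have to be found in the camera images.
- dropper_small: The small dropper bottle: round amber glass, 24 mm in diameter, straight-sided to 56 mm up, white label low down, black collar 15 mm wide and slender black rubber teat 12 mm wide on top; 84 mm tall. Loose, about 45 g, upright on the table (z = 0). Origin: centre of its underside; z up. Gripped 44 mm up, the fingertips stay clear of the caddy at set-down.
- dropper_medium: The medium dropper bottle: round amber glass, 40 mm in diameter, straight-sided to 56 mm up, white label low down, black collar 19 mm wide and slender black rubber teat 12 mm wide on top; 84 mm tall. Loose, about 120 g, upright on the table (z = 0). Origin: centre of its underside; z up. Gripped 44 mm up, the fingertips stay clear of the caddy at set-down.
- dropper_large: The large dropper bottle: round amber glass, 56 mm in diameter, straight-sided to 56 mm up, white label low down, black collar 23 mm wide and slender black rubber teat 12 mm wide on top; 84 mm tall. Loose, about 220 g, upright on the table (z = 0). Origin: centre of its underside; z up. Gripped 44 mm up, the fingertips stay clear of the caddy at set-down.
- screwcap_medium: A look-alike that stays on the table: amber glass bottle with the same body as the medium dropper bottle (40 mm in diameter, same label), but with a wide flat black screw cap (34 mm wide) and no teat; 78 mm tall, loose. Origin: centre of its underside; z up.
- screwcap_large: A look-alike that stays on the table: amber glass bottle with the same body as the large dropper bottle (56 mm in diameter, same label), but with a wide flat black screw cap (48 mm wide) and no teat; 78 mm tall, loose. Origin: centre of its underside; z up.
- insert_small: Pale wooden block, 80 x 80 mm, 18 mm thick, fixed in the caddy, with the small hole: round, blind, central, 40 mm in diameter, 14 mm deep, dark floor. The three blocks lie in a row 82 mm apart, in varying order. Origin: centre of its underside, 4 mm above the table; hole floor 4 mm and rim 18 mm above the origin. x along the caddy, y across it.
- insert_medium: Pale wooden block, 80 x 80 mm, 18 mm thick, fixed in the caddy, with the medium hole: round, blind, central, 56 mm in diameter, 14 mm deep, dark floor. The three blocks lie in a row 82 mm apart, in varying order. Origin: centre of its underside, 4 mm above the table; hole floor 4 mm and rim 18 mm above the origin. x along the caddy, y across it.
- insert_large: Pale wooden block, 80 x 80 mm, 18 mm thick, fixed in the caddy, with the large hole: round, blind, central, 72 mm in diameter, 14 mm deep, dark floor. The three blocks lie in a row 82 mm apart, in varying order. Origin: centre of its underside, 4 mm above the table; hole floor 4 mm and rim 18 mm above the origin. x along the caddy, y across it.
- caddy: Grey plastic reagent caddy: a shallow tray 262 mm long (its x), 96 mm wide (its y), rim 16 mm above the table, fixed, holding the three wooden blocks. Origin: centre of its underside; z up. Fixed clutter stands out of the way beyond x = 0.74 m: a glass Petri dish, a phone, a cup of pencils (up to 0.19 m tall), papers.
Things that resemble listed ones, but are neither listed nor needed, are in the scene too. Leave any yellow look-alike of the insert_large alone.

How it is judged (in metres and radians):
At the end, for the whole second after the job is handed in: Each dropper bottle stands upright (within 0.12 rad) and still on the floor of the hole of its own size, its centre within 11 mm of the hole's centre; both screw-cap bottles stand upright within 25 mm of where they started (horizontal distance between dropper_small and insert_small below 0.011 m and z of dropper_small in the frame of insert_small between 0.001 and 0.008 m and angle between each of dropper_small, dropper_medium, dropper_large, screwcap_medium, screwcap_large's own z axis and vertical below 0.12 rad and linear speed of each of dropper_small, dropper_medium, dropper_large, screwcap_medium, screwcap_large below 0.02 m/s and angular speed of each of dropper_small, dropper_medium, dropper_large below 0.3 rad/s and horizontal distance between dropper_medium and insert_medium below 0.011 m and z of dropper_medium in the frame of insert_medium between 0.001 and 0.008 m and horizontal distance between dropper_large and insert_large below 0.011 m and z of dropper_large in the frame of insert_large between 0.001 and 0.008 m and distance of each of screwcap_medium, screwcap_large from where it was at the start of the episode below 0.025 m); the robot touches nothing.
It fails at once if the medium screw-cap bottle is shifted more than 25 mm or tipped (distance of screwcap_medium from where it was at the start of the episode above 0.025 m or angle between screwcap_medium's own z axis and vertical above 0.3 rad).
It fails at once if the large screw-cap bottle is shifted more than 25 mm or tipped (distance of screwcap_large from where it was at the start of the episode above 0.025 m or angle between screwcap_large's own z axis and vertical above 0.3 rad).
It fails at once if a dropper bottle is dropped: let go with its underside more than 30 mm above the table ((height (world z) of dropper_small above 0.03 m and contact force between dropper_small and the fingers below 0.05 N) or (height (world z) of dropper_medium above 0.03 m and contact force between dropper_medium and the fingers below 0.05 N) or (height (world z) of dropper_large above 0.03 m and contact force between dropper_large and the fingers below 0.05 N)).
It fails at once if a dropper bottle is knocked over (angle between any of dropper_small, dropper_medium, dropper_large's own z axis and vertical above 0.7 rad).
It also fails if it takes over 96 s, if anything falls off the work surface, if the arm or the gripper's body presses on something with over 40 N, if the wrist force passes 120 N, or if a joint passes its speed limit or range.

## Working session

There is one attempt and no reset: what is moved stays moved. The work goes in short steps, Python scripts to look and compute and a tool call to move; the robot and the scene stay as the last step left them, time stands still between calls to the robot, and variables do not carry over. Pictures are saved under pics/ and viewed, at most 14 in all, crops included, and the job is handed in when it is done.

Besides the shell and the picture viewer there is one more tool, called after "Call:" as name(argument=value, ...) on one line, values as JSON. apply_moves: Moves the arm, as the interface text tells. Its arguments: {"type":"object","properties":{"steps":{"type":"array","items":{"type":"array","items":{"type":"array","items":{"type":"number"}}}},"newtons":{"type":"number"}},"required":["steps"]}

```bash
mkdir -p pics; cat > h.py <<'E'
import numpy as np, cv2
from rig import *
def shot(n,f=None):
    p=get_image(n)
    if f: cv2.imwrite('pics/'+f,cv2.cvtColor(p['pixels'],cv2.COLOR_RGB2BGR))
    return p
def ray(p,uv,z):
    h,w=p['pixels'].shape[:2]; f=h/2/np.tan(np.radians(p['vfov'])/2)
    T=np.array(p['cam_to_world']); d=T[:3,:3]@np.array([(uv[0]-p['cx'])/f,-(uv[1]-p['cy'])/f,-1]); o=T[:3,3]
    return (o+d*(z-o[2])/d[2])
E
python3 - <<'E'
from h import *
o=get_obs(); print(o['t'],o['ee_pos'],np.round(o['eef_rot'],3).tolist())
a=shot('scene','s0.png'); b=shot('top','t0.png')
print({k:v for k,v in a.items() if k!='pixels'}); print({k:v for k,v in b.items() if k!='pixels'})
for n,z in [('dropper_small',0),('dropper_medium',0),('dropper_large',0),('screwcap_medium',0),('screwcap_large',0),('insert_small',.004),('insert_medium',.004),('insert_large',.004),('caddy',0)]:
  for nm,p in (('s',a),('t',b)):
    for r in pinpoint(p,n)[:3]: print(n,nm,round(r['conf'],2),np.round(r['centre']),np.round(ray(p,r['centre'],z)[:2],4))
E
```

```text
0.0 [ 0.16741679 -0.49716228  0.24167051] [[0.948, 0.319, -0.0], [0.319, -0.948, 0.001], [0.0, -0.001, -1.0]]
{'vfov': 47.826658274266464, 'cx': 273.53330496426, 'cy': 208.84001080757022, 'cam_to_world': array([[ 0.78769837, -0.41648924,  0.45394712,  1.07422117],
       [ 0.61585971,  0.5135116 , -0.59751372, -0.61667865],
       [ 0.01575092,  0.75022833,  0.6609912 ,  0.77603322],
       [ 0.        ,  0.        ,  0.        ,  1.        ]]), 'shot': 1}
{'vfov': 49.03551552425954, 'cx': 281.0014419961667, 'cy': 204.09867699920372, 'cam_to_world': array([[-0.02360384,  0.98320171, -0.18098967,  0.33396423],
       [-0.99970544, -0.02423615, -0.00128257,  0.04256429],
       [-0.00564752,  0.18090609,  0.98348416,  1.24936657],
       [ 0.        ,  0.        ,  0.        ,  1.        ]]), 'shot': 2}
dropper_small s 0.83 [225. 215.] [ 0.4638 -0.0091]
dropper_small t 0.6 [302. 238.] [ 0.4687 -0.0115]
dropper_medium s 0.97 [116. 305.] [ 0.4763 -0.3431]
dropper_medium t 0.67 [423. 231.] [ 0.4804 -0.3406]
dropper_large s 0.88 [152. 240.] [ 0.3919 -0.1768]
dropper_large t 0.82 [370. 254.
[... 238 characters left out ...]
arge s 0.5 [292. 173.] [0.4893 0.2345]
screwcap_large t 0.73 [362. 187.] [ 0.6068 -0.1822]
insert_small s 0.66 [293. 172.] [0.4929 0.2335]
insert_small t 0.69 [215. 234.] [0.4849 0.2264]
insert_medium s 0.6 [273. 157.] [0.4062 0.2556]
insert_medium s 0.4 [310. 189.] [0.5699 0.204 ]
insert_medium t 0.97 [203. 259.] [0.4185 0.2567]
insert_large s 0.83 [332. 140.] [0.4879 0.4323]
insert_large s 0.75 [311. 188.] [0.5692 0.2072]
insert_large s 0.59 [370. 219.] [0.7493 0.198 ]
insert_large t 0.94 [135. 232.] [0.496  0.4443]
insert_large t 0.93 [226. 201.] [0.5767 0.1958]
insert_large t 0.7 [223. 144.] [0.7395 0.2036]
caddy s 0.74 [293. 171.] [0.4868 0.2394]
caddy t 0.69 [212. 232.] [0.4922 0.2347]
```

View pics/s0.png

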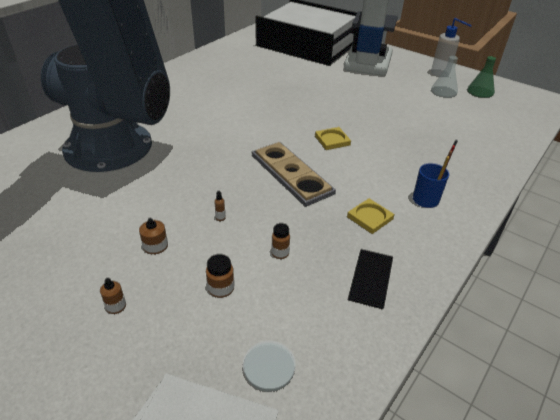

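View pics/t0.png

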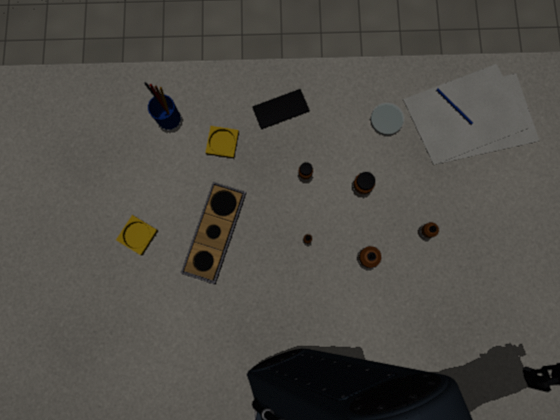

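Scene view: droppers at about (112,295) medium, (153,235) large and (220,206) small. The flat caps are at (281,240) and (220,275). The caddy holes in the top view are large (224,202), small (213,232) and medium (203,261). The yellow trays are separate decoys. I'll confirm all this in crops and refine the positions.

```bash
cat > m.py <<'E'
from h import *
def refine(p,uv0,z,rad,maskf):
    # mask blob near uv0
    m=maskf(p['pixels'].astype(int)); n,l,s,c=cv2.connectedComponentsWithStats(m.astype(np.uint8))
    i=[k for k in range(1,n) if s[k][4]>8 and np.hypot(*(c[k]-uv0))<rad]
    return [(c[k],s[k].tolist(),ray(p,c[k],z)) for k in i]
E
python3 - <<'E'
from h import *
a=shot('scene'); b=shot('top')
A=cv2.cvtColor(a['pixels'],cv2.COLOR_RGB2BGR);B=cv2.cvtColor(b['pixels'],cv2.COLOR_RGB2BGR)
c1=cv2.resize(A[185:325,90:310],None,fx=3.6,fy=3.6,interpolation=cv2.INTER_CUBIC)
c2=cv2.resize(np.clip(B[130:290,170:450]*2.0,0,255).astype(np.uint8),(798,456),interpolation=cv2.INTER_CUBIC)
cv2.imwrite('pics/c1.png',c1); cv2.imwrite('pics/c2.png',c2)
E
```

```text
(no output)
```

View pics/c1.png

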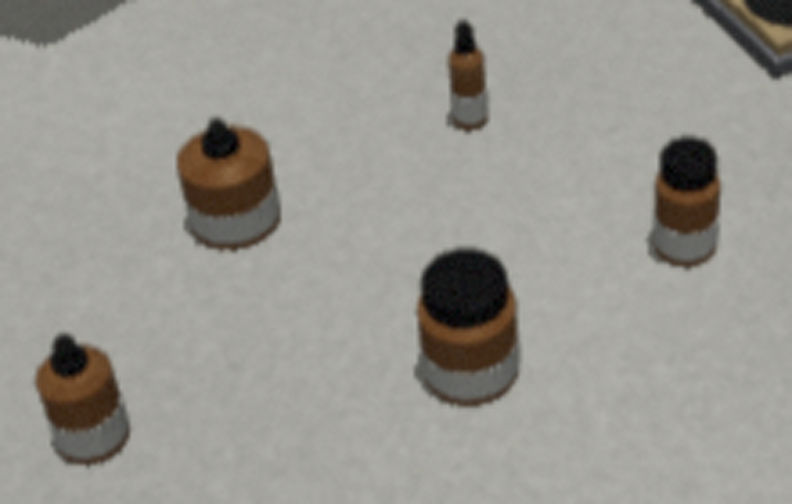

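View pics/c2.png

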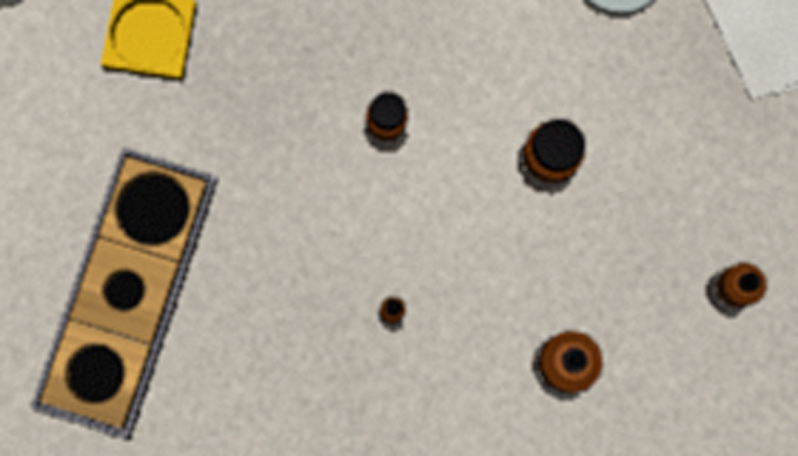

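The crops confirm it: the three bottles with teats are the targets, and the two wide flat caps stay. In the caddy crop the large hole is at (152,208), the small at (124,290) and the medium at (95,373).

```bash
python3 - <<'E'
from m import *
from scipy.optimize import least_squares
a=shot('scene'); b=shot('top')
dark=lambda P:P.max(2)<38
amb=lambda P:(P[...,0]-P[...,2]>25)&(P[...,0]>P[...,2]*1.7)
def proj(p,X):
    h=420; f=h/2/np.tan(np.radians(p['vfov'])/2); T=np.array(p['cam_to_world']); c=(np.asarray(X)-T[:3,3])@T[:3,:3]
    return np.array([p['cx']-f*c[0]/c[2],p['cy']+f*c[1]/c[2]])
for n,bt,sc in [('small',(308,239),(220,200)),('medium',(432,229),(110,285)),('large',(371,256),(151,225))]:
    for nm,p,c in (('t',b,bt),('s',a,sc)):
        for mn,mf in (('dark',lambda P:P.max(2)<(22 if p is b else 45)),('amb',lambda P:amb(P) if p is a else (P[...,0]-P[...,2]>15)&(P[...,0]>1.7*P[...,2]))):
            for r in refine(p,c,{'dark':.07,'amb':.05}[mn],18,mf): print(n,nm,mn,np.round(r[0],1),r[1],np.round(r[2][:2],4))
for c in [(224,202),(213,232),(203,261)]:
    for r in refine(b,c,.022,6,lambda P:P.max(2)<25): print('hole t',np.round(r[0],1),r[1],np.round(r[2][:2],4))
for c in [(310,185),(291,168),(275,153)]:
    for r in refine(a,c,.02,8,lambda P:P.max(2)<45): print('hole s',np.round(r[0],1),r[1],np.round(r[2][:2],4))
np.save('a.npy',a['pixels']);np.save('b.npy',b['pixels'])
E
```

```text
small t dark [307.6 237.5] [305, 235, 6, 6, 23] [ 0.462  -0.0222]
small t amb [307. 239.] [304, 235, 8, 8, 34] [ 0.4604 -0.0215]
small s dark [218.6 195.7] [217, 192, 5, 8, 31] [ 0.4619 -0.0226]
small s amb [219.4 204.7] [215, 199, 9, 13, 94] [ 0.4683 -0.0286]
medium t dark [424.2 233. ] [422, 227, 9, 11, 28] [ 0.4665 -0.3221]
medium t dark [432.3 228.6] [429, 226, 7, 6, 34] [ 0.4773 -0.3438]
medium t amb [430.2 229.5] [423, 222, 16, 15, 142] [ 0.4775 -0.3447]
medium s dark [108.6 284. ] [104, 279, 10, 10, 72] [ 0.4791 -0.3456]
medium s amb [111.4 293.8] [100, 282, 22, 23, 327] [ 0.4861 -0.3496]
large t dark [371.2 256.1] [368, 253, 8, 7, 46] [ 0.4106 -0.1826]
large t amb [369.9 256.7] [360, 246, 21, 22, 305] [ 0.4104 -0.1828]
large s dark [150.6 224. ] [146, 219, 10, 10, 70] [ 0.4134 -0.1851]
large s amb [152.5 233.5] [140, 221, 25, 24, 430] [ 0.4209 -0.1904]
hole t [223.1 202.8] [211, 191, 25, 25, 481] [0.5673 0.2013]
hole t [213.2 231.3] [207, 225, 13, 14, 140] [0.49   0.2279]
hole t [203.  260.7] [194, 251, 19, 20, 300] [0.4124 0.2547]
hole s [309.4 185.5] [298, 180, 24, 12, 212] [0.5708 0.196 ]
hole s [291.5 169.1] [287, 168, 10, 3, 22] [0.4933 0.2236]
hole s [274.7 154.2] [267, 152, 16, 6, 67] [0.4158 0.2498]
```

Measured from two cameras that agree, with the caddy pitch coming out at 82 mm. Bottles: small (.462,-.022), medium (.478,-.3445), large (.4115,-.1835). Holes: large (.568,.200), small (.4905,.2275), medium (.413,.254). I'll turn so the fingers close across the caddy.

Call:
apply_moves(steps=[[[1,0,0,0,1],[1,0,0,0,1],[1,0,0,0,1],[1,0,0,0,1],[1,0,0,0,1]]], newtons=30)

```text
t: 1.82
ee_pos: [0.1675, -0.4975, 0.2423]
eef_rot: [[0.98, -0.201, -0.0], [-0.201, -0.98, 0.0], [-0.0, -0.0, -1.0]]
wrist_force: [-0.6, -0.2, -0.4]
grip_width: 0.0854
gripper_force: 0.0
```

```bash
cat > go.py <<'E'
import sys; from h import *
# units of tool shift to reach x y z from here, tool y yaw
o=get_obs(); R=np.array(o['eef_rot']); t=np.array([float(v) for v in sys.argv[1:4]])
print('t',o['t'],'pos',np.round(o['ee_pos'],4),'yaw',round(np.degrees(np.arctan2(R[1,1],R[0,1])),1),'j',np.round(o['joint_pos'],1),'w',o['grip_width'],'tilt z',np.round(R[:,2],3))
print('units',np.round(R.T@(t-o['ee_pos'])/.06,3))
E
python3 go.py .478 -.3445 .15
```

```text
t 1.825 pos [ 0.1675 -0.4975  0.2423] yaw -101.6 j [-71.4  13.6  -0.8  75.6  -0.  120.2] w 0.08544577188719212 tilt z [-0.  0. -1.]
units [ 4.557 -3.537  1.538]
```

Call:
apply_moves(steps=[[[1,0,0,0.1,-1],[1,0,0,0.1,-1],[1,0,0,0.1,-1],[1,0,0,0.1,-1],[1,0,0,0.1,-1]]])

```text
t: 2.45
ee_pos: [0.1675, -0.4975, 0.2121]
eef_rot: [[0.947, 0.322, -0.0], [0.322, -0.947, 0.0], [-0.0, -0.0, -1.0]]
wrist_force: [-0.1, -0.8, 1.3]
grip_width: 0.0856
gripper_force: 0.0
```

Call:
apply_moves(steps=[[[1,0,0,0.1,-1],[1,0,0,0.1,-1],[1,0,0,0.1,-1],[1,0,0,0.1,-1],[1,0,0,0.1,-1]]])

```text
t: 3.08
ee_pos: [0.1675, -0.4975, 0.1821]
eef_rot: [[0.659, 0.753, -0.0], [0.753, -0.659, 0.0], [0.0, -0.0, -1.0]]
wrist_force: [-0.3, -0.0, 0.4]
grip_width: 0.0852
gripper_force: 0.0
```

Call:
apply_moves(steps=[[[1,0,0,0.1,-1],[1,0,0,0.1,-1],[1,0,0,0.1,-1],[1,0,0,0.1,-1],[1,0,0,0.1,-1]]])

```text
t: 3.7
ee_pos: [0.1675, -0.4975, 0.1521]
eef_rot: [[0.194, 0.981, -0.0], [0.981, -0.194, 0.0], [0.0, -0.0, -1.0]]
wrist_force: [-0.5, 0.1, -0.5]
grip_width: 0.0854
gripper_force: 0.0
```

Call:
apply_moves(steps=[[[1,0,0,0,-1],[1,0,0,0,-1],[1,0,0,0,-1],[1,0,0,0,-1],[1,0,0,0,-1]]])

```text
t: 4.32
ee_pos: [0.1675, -0.4976, 0.1523]
eef_rot: [[-0.322, 0.947, 0.0], [0.947, 0.322, 0.0], [0.0, 0.0, -1.0]]
wrist_force: [-0.8, 1.0, 0.8]
grip_width: 0.0856
gripper_force: 0.0
```

Call:
apply_moves(steps=[[[1,0,0,0,-1],[1,0,0,0,-1],[1,0,0,0,-1],[1,0,0,0,-1],[1,0,0,0,-1]]])

```text
t: 4.95
ee_pos: [0.1675, -0.4976, 0.1523]
eef_rot: [[-0.752, 0.659, 0.0], [0.659, 0.752, -0.0], [-0.0, 0.0, -1.0]]
wrist_force: [0.3, -0.4, 0.1]
grip_width: 0.0856
gripper_force: 0.0
```

Call:
apply_moves(steps=[[[1,0,0,0,-1],[1,0,0,0,-1],[1,0,0,0,-1],[1,0,0,0,-0.8],[1,0,0,0,0]]])

```text
t: 5.58
ee_pos: [0.1675, -0.4975, 0.1523]
eef_rot: [[-0.948, 0.319, -0.0], [0.319, 0.948, 0.0], [0.0, 0.0, -1.0]]
wrist_force: [-1.2, -0.2, -0.4]
grip_width: 0.0854
gripper_force: 0.0
```

```bash
python3 go.py .478 -.3445 .15
```

```text
t 5.575 pos [ 0.1675 -0.4975  0.1523] yaw 71.4 j [-71.4  16.3 -10.7  63.   -0.  -52.8] w 0.08537617762146178 tilt z [-0.  0. -1.]
units [-4.089  4.069  0.038]
```

Call:
apply_moves(steps=[[[1,-0.68,0.68,0,0],[1,-0.68,0.68,0,0],[1,-0.68,0.68,0,0],[1,-0.68,0.68,0,0],[1,-0.68,0.68,0,0]]])

```text
t: 6.2
ee_pos: [0.4276, -0.3682, 0.1524]
eef_rot: [[-0.947, 0.321, 0.0], [0.321, 0.947, -0.0], [-0.0, -0.0, -1.0]]
wrist_force: [0.4, -1.5, 0.8]
grip_width: 0.0854
gripper_force: 0.0
```

Call:
apply_moves(steps=[[[1,-0.5,0.5,0,0],[1,-0.19,0.17,0,0],[1,0,0,0,0]]])

```text
t: 6.58
ee_pos: [0.4782, -0.344, 0.152]
eef_rot: [[-0.948, 0.319, -0.001], [0.319, 0.948, 0.0], [0.001, 0.0, -1.0]]
wrist_force: [-0.7, 0.3, 0.3]
grip_width: 0.0857
gripper_force: 0.0
```

```bash
python3 go.py .478 -.3445 .036
```

```text
t 6.575 pos [ 0.4782 -0.344   0.152 ] yaw 71.4 j [-35.7  22.3  -1.7  66.1  -0.  -17.1] w 0.08565747018894104 tilt z [-0.001  0.    -1.   ]
units [ 0.    -0.009  1.933]
```

Call:
apply_moves(steps=[[[1,0,0,0.6,0],[1,0,0,0.6,0],[1,0,0,0.5,0],[1,0,0,0.23,0],[0.4,0,0,0,0]]])

```text
t: 7.2
ee_pos: [0.4768, -0.3446, 0.0362]
eef_rot: [[-0.947, 0.32, -0.001], [0.32, 0.947, 0.001], [0.001, 0.0, -1.0]]
wrist_force: [-0.1, -0.3, 0.4]
grip_width: 0.0693
gripper_force: 0.0
```

Call:
apply_moves(steps=[[[0.2,0,0,0,0],[0,0,0,0,0],[-0.3,0,0,0,0],[-0.6,0,0,0,0],[-0.6,0,0,0,0]]])

```text
t: 7.82
ee_pos: [0.4785, -0.3447, 0.0377]
eef_rot: [[-0.948, 0.319, 0.001], [0.319, 0.948, -0.001], [-0.002, -0.001, -1.0]]
wrist_force: [-1.8, -1.0, 6.3]
grip_width: 0.0389
gripper_force: 29.9
```

```bash
python3 go.py .413 .254 .15; python3 - <<'E'
from h import *
print(get_obs()['gripper_force'])
a=shot('scene'); cv2.imwrite('pics/g1.png',cv2.resize(cv2.cvtColor(a['pixels'][180:340,30:230],cv2.COLOR_RGB2BGR),None,fx=3,fy=3))
E
```

```text
t 7.825 pos [ 0.4785 -0.3447  0.0377] yaw 71.4 j [-35.8  27.6 -11.4  50.9  -0.  -17.2] w 0.03892441533229995 tilt z [ 0.001 -0.001 -1.   ]
units [ 4.213  9.109 -1.886]
29.850406176410615
```

View pics/g1.png

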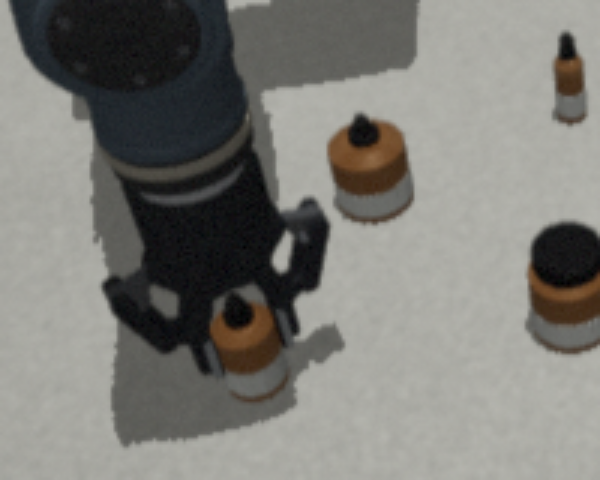

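The medium bottle is gripped upright, at a width of 39 mm. Now to lift and carry it.

Call:
apply_moves(steps=[[[-0.6,0,0,-0.2,0],[-0.6,0,0,-0.6,0],[-0.6,0,0,-0.7,0],[-0.6,0,0,-0.5,0],[-0.6,0.2,0.4,0,0]]])

```text
t: 8.5
ee_pos: [0.4758, -0.3193, 0.1599]
eef_rot: [[-0.947, 0.32, 0.005], [0.32, 0.947, -0.003], [-0.006, -0.002, -1.0]]
wrist_force: [0.5, 0.5, -1.2]
grip_width: 0.0388
gripper_force: 30.7
```

Call:
apply_moves(steps=[[[-0.6,0.37,0.8,0,0],[-0.6,0.37,0.8,0,0],[-0.6,0.37,0.8,0,0],[-0.6,0.37,0.8,0,0],[-0.6,0.37,0.8,0,0]]])

```text
t: 9.12
ee_pos: [0.4452, -0.0532, 0.1574]
eef_rot: [[-0.948, 0.319, 0.001], [0.319, 0.948, 0.0], [-0.001, 0.0, -1.0]]
wrist_force: [1.2, 0.2, -1.1]
grip_width: 0.0391
gripper_force: 30.6
```

Call:
apply_moves(steps=[[[-0.6,0.37,0.8,0,0],[-0.6,0.37,0.8,0,0],[-0.6,0.37,0.8,0,0],[-0.6,0.37,0.8,0,0],[-0.6,0.37,0.8,0,0]]])

```text
t: 9.75
ee_pos: [0.4165, 0.2099, 0.1575]
eef_rot: [[-0.948, 0.319, 0.001], [0.319, 0.948, 0.001], [-0.001, 0.001, -1.0]]
wrist_force: [0.2, -0.1, -1.3]
grip_width: 0.0389
gripper_force: 30.6
```

Call:
apply_moves(steps=[[[-0.6,0.2,0.5,0,0],[-0.6,0.1,0.2,0,0],[-0.6,0,0,0,0],[-0.6,0,0,0,0]]])

```text
t: 10.25
ee_pos: [0.4132, 0.2525, 0.1567]
eef_rot: [[-0.948, 0.32, -0.0], [0.32, 0.948, -0.0], [0.0, -0.0, -1.0]]
wrist_force: [-0.3, -0.3, -1.2]
grip_width: 0.0389
gripper_force: 30.7
```

```bash
python3 go.py .413 .254 .06
```

```text
t 10.25 pos [0.4132 0.2525 0.1567] yaw 71.4 j [ 31.4  12.3 -15.5  62.2  -0.   50.1] w 0.03892490016726927 tilt z [-0. -0. -1.]
units [0.01  0.023 1.611]
```

Call:
apply_moves(steps=[[[-0.6,0.01,0.02,0.5,0],[-0.6,0,0,0.6,0],[-0.6,0,0,0.3,0],[-0.6,0,0,0.2,0],[-0.6,0,0,0,0]]])

```text
t: 10.88
ee_pos: [0.4129, 0.2541, 0.0602]
eef_rot: [[-0.947, 0.32, -0.001], [0.32, 0.947, -0.001], [0.001, -0.001, -1.0]]
wrist_force: [0.2, 0.3, -1.3]
grip_width: 0.039
gripper_force: 30.7
```

```bash
python3 go.py .413 .254 .0455; python3 - <<'E'
from h import *
a=shot('scene');b=shot('top')
A=cv2.resize(cv2.cvtColor(a['pixels'][90:210,220:350],cv2.COLOR_RGB2BGR),(520,480),interpolation=cv2.INTER_CUBIC)
cv2.imwrite('pics/p1.png',A)
E
```

```text
t 10.875 pos [0.4129 0.2541 0.0602] yaw 71.3 j [ 31.6  17.6 -24.2  48.2   0.   50.3] w 0.03897591326140417 tilt z [-0.001 -0.001 -1.   ]
units [-0.002 -0.     0.245]
```

View pics/p1.png

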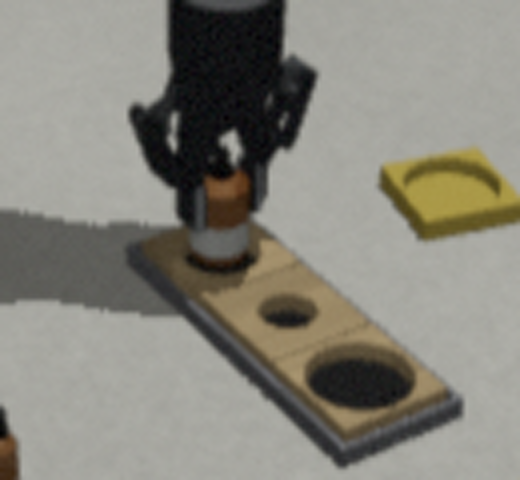

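The bottle is over its hole and centred at about (220,258) in the crop. Lowering until it touches.

Call:
apply_moves(steps=[[[-0.6,0,0,0.1,0],[-0.6,0,0,0.08,0],[-0.6,0,0,0.05,0],[-0.6,0,0,0,0]]])

```text
t: 11.48
ee_pos: [0.4128, 0.2549, 0.0465]
eef_rot: [[-0.948, 0.319, -0.0], [0.319, 0.948, -0.0], [0.0, -0.0, -1.0]]
wrist_force: [0.3, 0.7, -1.8]
grip_width: 0.0386
gripper_force: 30.7
```

Call:
apply_moves(steps=[[[-0.6,0,0,0.015,0],[-0.6,0,0,0.01,0],[-0.6,0,0,0,0]]])

```text
t: 11.85
ee_pos: [0.4131, 0.255, 0.0457]
eef_rot: [[-0.948, 0.319, 0.0], [0.319, 0.948, 0.0], [-0.0, 0.0, -1.0]]
wrist_force: [-1.3, -1.0, 4.9]
grip_width: 0.0392
gripper_force: 31.3
```

Contact felt. Releasing slowly.

Call:
apply_moves(steps=[[[0,0,0,0,0],[0.1,0,0,0,0],[0.3,0,0,0,0],[0.6,0,0,0,0],[0.6,0,0,0,0]]])

```text
t: 12.48
ee_pos: [0.413, 0.2549, 0.0452]
eef_rot: [[-0.948, 0.319, -0.0], [0.319, 0.948, 0.0], [0.0, 0.0, -1.0]]
wrist_force: [-0.5, -0.1, -0.5]
grip_width: 0.0684
gripper_force: 0.0
```

Call:
apply_moves(steps=[[[0.8,0,0,-0.3,0],[1,0,0,-0.5,0],[1,0,0,-0.6,0],[1,0,0,-0.5,0],[1,0,0,0,0]]])

```text
t: 13.1
ee_pos: [0.4142, 0.2556, 0.1613]
eef_rot: [[-0.948, 0.319, 0.004], [0.319, 0.948, 0.002], [-0.003, 0.003, -1.0]]
wrist_force: [-0.5, -0.7, -0.9]
grip_width: 0.0855
gripper_force: 0.0
```

```bash
python3 go.py .462 -.0222 .15
```

```text
t 13.1 pos [0.4142 0.2556 0.1613] yaw 71.4 j [ 31.7  12.2 -15.   62.6   0.   50.3] w 0.08550718599066953 tilt z [ 0.004  0.002 -1.   ]
units [-2.231 -4.135  0.181]
```

Call:
apply_moves(steps=[[[1,-0.4,-0.8,0,0],[1,-0.4,-0.8,0,0],[1,-0.4,-0.8,0,0],[1,-0.4,-0.8,0,0],[1,-0.4,-0.7,0,0]]])

```text
t: 13.72
ee_pos: [0.4516, -0.0069, 0.1584]
eef_rot: [[-0.948, 0.319, -0.001], [0.319, 0.948, 0.0], [0.001, -0.0, -1.0]]
wrist_force: [0.5, -0.5, 0.6]
grip_width: 0.0854
gripper_force: 0.0
```

Call:
apply_moves(steps=[[[1,-0.2,-0.24,0,0],[1,0,0,0,0],[1,0,0,0,0]]])

```text
t: 14.1
ee_pos: [0.4583, -0.0222, 0.1586]
eef_rot: [[-0.948, 0.319, -0.001], [0.319, 0.948, 0.0], [0.001, -0.0, -1.0]]
wrist_force: [-0.5, -0.4, 0.7]
grip_width: 0.0854
gripper_force: 0.0
```

```bash
python3 go.py .462 -.0222 .037; python3 - <<'E'
from m import *
b=shot('scene')
for n,p,c in (('med',b,(273,142)),):
    for r in refine(p,c,.092-.014,14,lambda P:P.max(2)<45): print(n,np.round(r[0],1),r[1],np.round(r[2][:2],4))
cv2.imwrite('pics/p2.png',cv2.resize(cv2.cvtColor(b['pixels'][90:230,180:350],cv2.COLOR_RGB2BGR),(680,560),interpolation=cv2.INTER_CUBIC))
E
```

```text
t 14.1 pos [ 0.4583 -0.0222  0.1586] yaw 71.4 j [ -2.8   9.9 -18.4  61.8   0.   15.8] w 0.08542817057362698 tilt z [-0.001  0.    -1.   ]
units [-0.061  0.02   2.026]
med [274.9 135.6] [273, 132, 5, 7, 26] [0.4131 0.2529]
```

View pics/p2.png

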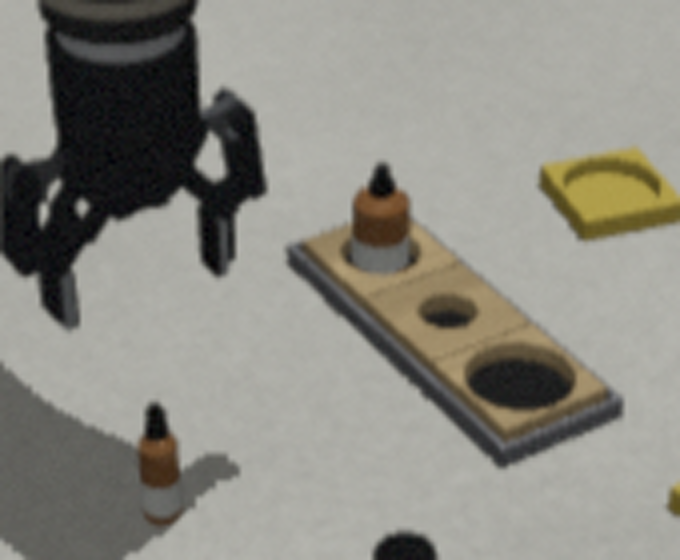

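The medium bottle stands centred in its hole at (380,250) in the crop. Next is the small one.

Call:
apply_moves(steps=[[[1,-0.06,0.02,0.6,0],[1,0,0,0.6,0],[1,0,0,0.5,0],[1,0,0,0.33,0],[0.5,0,0,0,0]]])

```text
t: 14.78
ee_pos: [0.4614, -0.0217, 0.0363]
eef_rot: [[-0.948, 0.317, -0.003], [0.317, 0.948, 0.0], [0.003, -0.001, -1.0]]
wrist_force: [0.2, 0.2, 0.5]
grip_width: 0.0696
gripper_force: 0.0
```

Call:
apply_moves(steps=[[[0.1,0,0,0,0],[-0.1,0,0,0,0],[-0.3,0,0,0,0],[-0.45,0,0,0,0],[-0.6,0,0,0,0]]])

```text
t: 15.4
ee_pos: [0.4631, -0.0226, 0.038]
eef_rot: [[-0.948, 0.319, 0.001], [0.319, 0.948, 0.0], [-0.001, 0.001, -1.0]]
wrist_force: [-1.1, 0.1, 7.0]
grip_width: 0.023
gripper_force: 29.1
```

Call:
apply_moves(steps=[[[-0.8,0,0,0,0],[-0.8,0,0,0,0]]])

```text
t: 15.65
ee_pos: [0.4631, -0.0226, 0.038]
eef_rot: [[-0.948, 0.319, 0.001], [0.319, 0.948, 0.0], [-0.001, 0.001, -1.0]]
wrist_force: [-1.3, 0.5, 6.1]
grip_width: 0.0228
gripper_force: 29.1
```

```bash
python3 go.py .4905 .2275 .15
```

```text
t 15.65 pos [ 0.4631 -0.0226  0.038 ] yaw 71.4 j [ -2.8  17.4 -28.8  43.7   0.   15.8] w 0.02281748059292416 tilt z [ 0.001  0.    -1.   ]
units [ 0.895  4.098 -1.865]
```

Call:
apply_moves(steps=[[[-0.8,0,0,-0.2,0],[-0.8,0,0,-0.6,0],[-0.8,0,0,-0.7,0],[-0.8,0,0,-0.5,0],[-0.8,0.1,0.5,0,0]]])

```text
t: 16.27
ee_pos: [0.468, 0.007, 0.1606]
eef_rot: [[-0.947, 0.321, 0.005], [0.321, 0.947, -0.0], [-0.005, 0.001, -1.0]]
wrist_force: [0.1, -0.3, -0.6]
grip_width: 0.0228
gripper_force: 29.6
```

Call:
apply_moves(steps=[[[-0.8,0.17,0.8,0,0],[-0.8,0.17,0.8,0,0],[-0.8,0.17,0.8,0,0],[-0.8,0.17,0.8,0,0],[-0.8,0.1,0.4,0,0]]])

```text
t: 16.9
ee_pos: [0.4912, 0.2296, 0.158]
eef_rot: [[-0.948, 0.317, 0.0], [0.317, 0.948, 0.0], [-0.0, 0.001, -1.0]]
wrist_force: [-0.4, 0.0, -0.6]
grip_width: 0.023
gripper_force: 29.6
```

Call:
apply_moves(steps=[[[-0.8,0,0,0,0],[-0.8,0,0,0,0]]])

```text
t: 17.15
ee_pos: [0.4908, 0.2267, 0.1577]
eef_rot: [[-0.948, 0.319, -0.0], [0.319, 0.948, -0.0], [0.0, -0.0, -1.0]]
wrist_force: [-0.9, -0.8, -0.9]
grip_width: 0.0229
gripper_force: 29.6
```

```bash
python3 go.py .4905 .2275 .06
```

```text
t 17.15 pos [0.4908 0.2267 0.1577] yaw 71.4 j [24.8 17.6 -8.  64.4 -0.  43.4] w 0.022947993254387514 tilt z [-0. -0. -1.]
units [0.009 0.011 1.628]
```

Lower to just above the rim and check the fit before going into the hole.

Call:
apply_moves(steps=[[[-0.8,0.01,0.01,0.5,0],[-0.8,0,0,0.6,0],[-0.8,0,0,0.3,0],[-0.8,0,0,0.15,0],[-0.8,0,0,0,0]]])

```text
t: 17.77
ee_pos: [0.4907, 0.2274, 0.0645]
eef_rot: [[-0.948, 0.32, -0.001], [0.32, 0.948, -0.0], [0.0, -0.0, -1.0]]
wrist_force: [0.1, 0.2, 0.1]
grip_width: 0.0232
gripper_force: 29.6
```

```bash
python3 go.py .4905 .2275 .046; python3 - <<'E'
from h import *
a=shot('scene')
cv2.imwrite('pics/p3.png',cv2.resize(cv2.cvtColor(a['pixels'][100:210,240:350],cv2.COLOR_RGB2BGR),(550,550),interpolation=cv2.INTER_CUBIC))
E
```

```text
t 17.775 pos [0.4907 0.2274 0.0645] yaw 71.4 j [ 24.9  22.1 -16.3  51.6   0.   43.5] w 0.023179823418878604 tilt z [-0.001 -0.    -1.   ]
units [0.003 0.001 0.308]
```

View pics/p3.png

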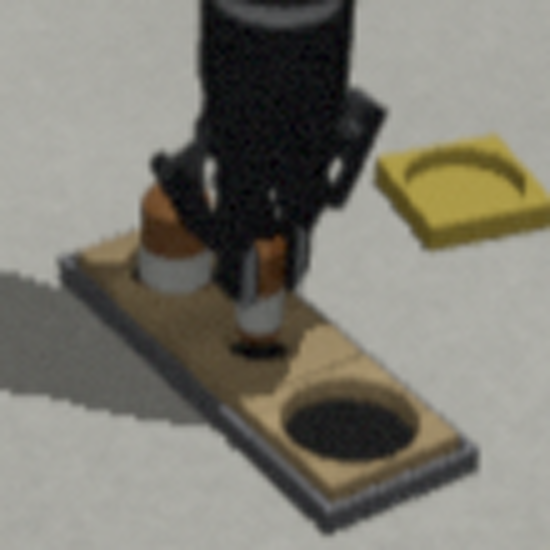

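The small bottle is centred over the small hole at (258,345) in the crop. Lowering.

Call:
apply_moves(steps=[[[-0.8,0,0,0.13,0],[-0.8,0,0,0.1,0],[-0.8,0,0,0.05,0],[-0.8,0,0,0.02,0],[-0.8,0,0,0,0]]])

```text
t: 18.45
ee_pos: [0.4907, 0.2282, 0.0464]
eef_rot: [[-0.948, 0.319, -0.0], [0.319, 0.948, 0.0], [0.0, 0.0, -1.0]]
wrist_force: [-0.3, -0.8, -0.1]
grip_width: 0.023
gripper_force: 29.6
```

Call:
apply_moves(steps=[[[-0.8,0,0,0.015,0],[-0.8,0,0,0.01,0],[-0.8,0,0,0,0]]])

```text
t: 18.82
ee_pos: [0.4909, 0.2282, 0.046]
eef_rot: [[-0.948, 0.319, 0.001], [0.319, 0.948, 0.001], [-0.001, 0.001, -1.0]]
wrist_force: [-2.7, -1.1, 10.0]
grip_width: 0.0228
gripper_force: 30.7
```

Call:
apply_moves(steps=[[[-0.4,0,0,-0.01,0],[-0.3,0,0,0,0],[0,0,0,0,0],[0.4,0,0,0,0],[0.6,0,0,0,0]]])

```text
t: 19.45
ee_pos: [0.4907, 0.2281, 0.0455]
eef_rot: [[-0.948, 0.319, -0.0], [0.319, 0.948, 0.0], [0.0, 0.0, -1.0]]
wrist_force: [-0.7, 0.8, -0.1]
grip_width: 0.0681
gripper_force: 0.0
```

Call:
apply_moves(steps=[[[0.8,0,0,-0.3,0],[1,0,0,-0.5,0],[1,0,0,-0.6,0],[1,0,0,-0.5,0],[1,0,0,0,0]]])

```text
t: 20.08
ee_pos: [0.4919, 0.2287, 0.1618]
eef_rot: [[-0.948, 0.319, 0.004], [0.319, 0.948, 0.002], [-0.003, 0.003, -1.0]]
wrist_force: [-0.8, 0.5, -0.7]
grip_width: 0.0858
gripper_force: 0.0
```

```bash
python3 go.py .412 -.1835 .155
```

```text
t 20.075 pos [0.4919 0.2287 0.1618] yaw 71.4 j [24.9 17.4 -7.6 64.7  0.  43.5] w 0.08583996304565406 tilt z [ 0.004  0.002 -1.   ]
units [-0.927 -6.937  0.094]
```

Call:
apply_moves(steps=[[[1,-0.12,-0.9,0,0],[1,-0.12,-0.9,0,0],[1,-0.12,-0.9,0,0],[1,-0.12,-0.9,0,0],[1,-0.12,-0.9,0,0]]])

```text
t: 20.7
ee_pos: [0.4378, -0.0408, 0.1587]
eef_rot: [[-0.948, 0.319, -0.001], [0.319, 0.948, 0.0], [0.001, -0.0, -1.0]]
wrist_force: [0.6, -0.7, 0.8]
grip_width: 0.0854
gripper_force: 0.0
```

Call:
apply_moves(steps=[[[1,-0.12,-0.9,0,0],[1,-0.12,-0.9,0,0],[1,-0.09,-0.64,0,0],[1,0,0,0,0],[1,0,0,0,0]]])

```text
t: 21.32
ee_pos: [0.4104, -0.1839, 0.1588]
eef_rot: [[-0.948, 0.319, -0.001], [0.319, 0.948, 0.001], [0.001, 0.001, -1.0]]
wrist_force: [-0.7, 0.3, -0.0]
grip_width: 0.0857
gripper_force: 0.0
```

```bash
python3 go.py .412 -.1835 .037; python3 - <<'E'
from m import *
b=shot('scene')
for c in ((275,136),(291,150)):
    for r in refine(b,c,.078,10,lambda P:P.max(2)<45): print(np.round(r[0],1),r[1],np.round(r[2][:2],4))
cv2.imwrite('pics/p4.png',cv2.resize(cv2.cvtColor(b['pixels'][110:290,90:350],cv2.COLOR_RGB2BGR),(780,540),interpolation=cv2.INTER_CUBIC))
E
```

```text
t 21.325 pos [ 0.4104 -0.1839  0.1588] yaw 71.4 j [-24.2   9.1 -19.4  61.6   0.   -5.5] w 0.08565550263864112 tilt z [-0.001  0.001 -1.   ]
units [-0.026  0.014  2.03 ]
[275.  135.7] [273, 132, 5, 7, 27] [0.4135 0.2526]
[292.4 150.1] [291, 147, 4, 7, 23] [0.4908 0.2272]
```

View pics/p4.png

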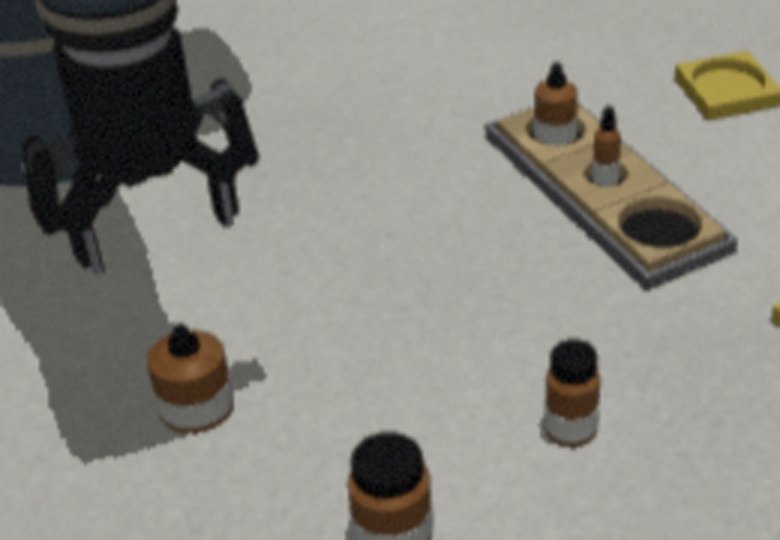

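Both placed bottles stand centred, with teats at (556,75) and (607,118) in the crop. Now the large one.

Call:
apply_moves(steps=[[[1,-0.02,0.01,0.5,0],[1,0,0,0.6,0],[1,0,0,0.5,0],[1,0,0,0.3,0],[1,0,0,0.12,0]]], newtons=40)

```text
t: 22.0
ee_pos: [0.4118, -0.1828, 0.0373]
eef_rot: [[-0.948, 0.317, -0.002], [0.317, 0.948, 0.001], [0.002, 0.0, -1.0]]
wrist_force: [-0.6, 0.6, 0.3]
grip_width: 0.0855
gripper_force: 0.0
```

Call:
apply_moves(steps=[[[0.7,0,0,0,0],[0.5,0,0,0,0],[0.35,0,0,0,0],[0,0,0,0,0],[-0.2,0,0,0,0]]])

```text
t: 22.62
ee_pos: [0.4127, -0.1842, 0.0393]
eef_rot: [[-0.948, 0.319, 0.002], [0.319, 0.948, -0.0], [-0.002, 0.0, -1.0]]
wrist_force: [-0.8, 2.3, 8.4]
grip_width: 0.0551
gripper_force: 40.7
```

Call:
apply_moves(steps=[[[-0.3,0,0,0,0],[-0.3,0,0,0,0]]])

```text
t: 22.88
ee_pos: [0.4127, -0.1842, 0.0393]
eef_rot: [[-0.948, 0.319, 0.002], [0.319, 0.948, -0.0], [-0.002, 0.0, -1.0]]
wrist_force: [-1.3, 2.3, 9.4]
grip_width: 0.0549
gripper_force: 40.7
```

```bash
python3 go.py .568 .2005 .16
```

```text
t 22.875 pos [ 0.4127 -0.1842  0.0393] yaw 71.4 j [-24.1  16.3 -30.3  43.3   0.   -5.5] w 0.05494270823003287 tilt z [ 0.002 -0.    -1.   ]
units [-0.413  6.903 -2.007]
```

Call:
apply_moves(steps=[[[-0.3,0,0,-0.2,0],[-0.3,0,0,-0.6,0],[-0.3,0,0,-0.7,0],[-0.3,0,0,-0.5,0],[-0.3,0,0.4,0,0]]])

```text
t: 23.5
ee_pos: [0.421, -0.1626, 0.1614]
eef_rot: [[-0.947, 0.321, 0.004], [0.321, 0.947, -0.002], [-0.005, -0.001, -1.0]]
wrist_force: [0.6, 0.1, -3.0]
grip_width: 0.055
gripper_force: 43.3
```

Call:
apply_moves(steps=[[[-0.3,-0.05,0.8,0,0],[-0.3,-0.05,0.8,0,0],[-0.3,-0.05,0.8,0,0],[-0.3,-0.05,0.8,0,0],[-0.3,-0.05,0.8,0,0]]])

```text
t: 24.12
ee_pos: [0.5109, 0.0627, 0.1591]
eef_rot: [[-0.948, 0.319, 0.001], [0.319, 0.948, -0.0], [-0.001, 0.0, -1.0]]
wrist_force: [0.7, -1.1, -2.6]
grip_width: 0.0548
gripper_force: 43.3
```

Call:
apply_moves(steps=[[[-0.3,-0.05,0.8,0,0],[-0.3,-0.05,0.8,0,0],[-0.3,-0.05,0.6,0,0],[-0.3,-0.02,0.3,0,0],[-0.3,0,0,0,0]]])

```text
t: 24.75
ee_pos: [0.568, 0.2007, 0.1583]
eef_rot: [[-0.948, 0.318, -0.0], [0.318, 0.948, -0.0], [0.0, -0.0, -1.0]]
wrist_force: [-0.2, -0.1, -3.5]
grip_width: 0.0546
gripper_force: 43.4
```

```bash
python3 go.py .568 .2005 .066
```

```text
t 24.75 pos [0.568  0.2007 0.1583] yaw 71.5 j [19.5 23.3  1.  67.6 -0.  38. ] w 0.05461471495643604 tilt z [-0. -0. -1.]
units [-1.000e-03 -3.000e-03  1.538e+00]
```

Call:
apply_moves(steps=[[[-0.3,0,0,0.5,0],[-0.3,0,0,0.5,0],[-0.3,0,0,0.3,0],[-0.3,0,0,0.2,0],[-0.3,0,0,0,0]]])

```text
t: 25.38
ee_pos: [0.5675, 0.1993, 0.068]
eef_rot: [[-0.948, 0.32, -0.001], [0.32, 0.948, -0.0], [0.001, -0.001, -1.0]]
wrist_force: [-0.8, -1.0, -2.1]
grip_width: 0.055
gripper_force: 43.3
```

```bash
python3 go.py .568 .2005 .047; python3 - <<'E'
from h import *
a=shot('scene')
cv2.imwrite('pics/p5.png',cv2.resize(cv2.cvtColor(a['pixels'][100:220,250:370],cv2.COLOR_RGB2BGR),(560,560),interpolation=cv2.INTER_CUBIC))
E
```

```text
t 25.375 pos [0.5675 0.1993 0.068 ] yaw 71.4 j [19.4 27.1 -7.2 55.8 -0.  38. ] w 0.05497265331882958 tilt z [-0.001 -0.    -1.   ]
units [-0.002  0.022  0.35 ]
```

View pics/p5.png

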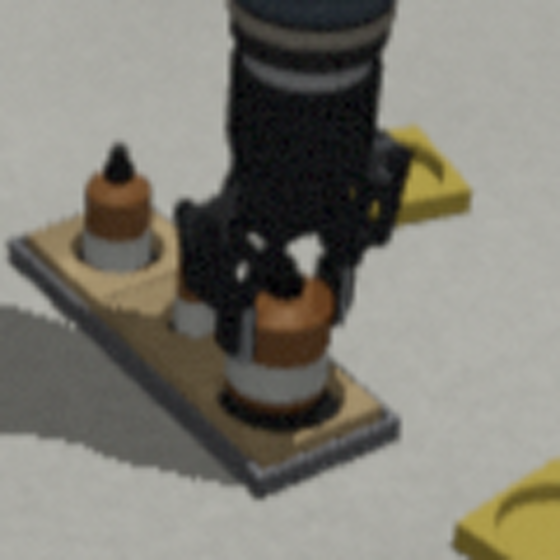

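Centred over the large hole at (280,400) in the crop. Lowering to contact.

Call:
apply_moves(steps=[[[-0.3,0,0.02,0.15,0],[-0.3,0,0,0.1,0],[-0.3,0,0,0.06,0],[-0.3,0,0,0.02,0],[-0.3,0,0,0,0]]])

```text
t: 26.05
ee_pos: [0.5684, 0.2014, 0.0485]
eef_rot: [[-0.948, 0.319, -0.0], [0.319, 0.948, 0.0], [0.0, 0.0, -1.0]]
wrist_force: [0.1, 0.3, -1.9]
grip_width: 0.0545
gripper_force: 43.4
```

Call:
apply_moves(steps=[[[-0.3,0,0,0.015,0],[-0.3,0,0,0.015,0],[-0.3,0,0,0,0]]])

```text
t: 26.42
ee_pos: [0.5685, 0.2014, 0.0474]
eef_rot: [[-0.948, 0.319, 0.001], [0.319, 0.948, 0.0], [-0.0, 0.001, -1.0]]
wrist_force: [-0.8, -0.0, 5.0]
grip_width: 0.0546
gripper_force: 43.9
```

Call:
apply_moves(steps=[[[0.32,0,0,0,0],[0.45,0,0,0,0],[0.7,0,0,0,0],[1,0,0,0,0],[1,0,0,0,0]]])

```text
t: 27.05
ee_pos: [0.5685, 0.2014, 0.0467]
eef_rot: [[-0.948, 0.319, -0.0], [0.319, 0.948, 0.0], [0.0, 0.0, -1.0]]
wrist_force: [0.0, 0.4, 0.8]
grip_width: 0.0852
gripper_force: 0.0
```

Call:
apply_moves(steps=[[[1,0,0,-0.3,0],[1,0,0,-0.5,0],[1,0,0,-0.6,0],[1,0,0,-0.6,0],[1,0,0,0,0]]])

```text
t: 27.68
ee_pos: [0.57, 0.2018, 0.1697]
eef_rot: [[-0.948, 0.319, 0.005], [0.319, 0.948, 0.002], [-0.004, 0.003, -1.0]]
wrist_force: [-0.1, -0.6, 0.1]
grip_width: 0.0855
gripper_force: 0.0
```

Call:
apply_moves(steps=[[[1,0,-0.9,0,0],[1,0,-0.9,0,0],[1,0,-0.9,0,0],[1,0,0,0,0],[1,0,0,0,0]]])

```text
t: 28.3
ee_pos: [0.5168, 0.0478, 0.1663]
eef_rot: [[-0.948, 0.32, -0.0], [0.32, 0.948, 0.0], [0.0, 0.0, -1.0]]
wrist_force: [0.1, -0.7, 1.1]
grip_width: 0.0855
gripper_force: 0.0
```

```bash
python3 - <<'E'
from m import *
b=shot('scene')
for c in ((275,136),(292,150),(310,163)):
    for r in refine(b,c,.078,10,lambda P:P.max(2)<45): print(np.round(r[0],1),r[1],np.round(r[2][:2],4))
cv2.imwrite('pics/p6.png',cv2.resize(cv2.cvtColor(b['pixels'][110:310,170:370],cv2.COLOR_RGB2BGR),(600,600),interpolation=cv2.INTER_CUBIC))
E
```

```text
[292.4 150.1] [291, 147, 4, 7, 22] [0.4908 0.2269]
[310.5 166.4] [307, 162, 8, 9, 47] [0.568  0.1981]
```

View pics/p6.png

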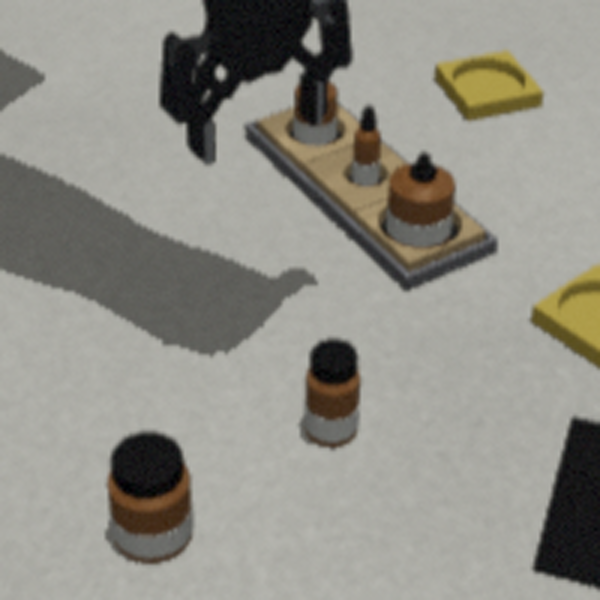

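All three bottles stand upright and centred in their own holes, at (315,130), (366,170) and (420,225) in the crop. The screw-caps at (332,395) and (150,495) haven't moved, and the arm touches nothing.

```bash
python3 -c "
from rig import *
print(hand_in())"
```

```text
the job is handed in; nothing more can be done
None
```

The job is handed in at about 28 s on the robot's clock: all three dropper bottles stand upright in their own-size holes, and both screw-cap bottles are still where they started; no verdict came back.

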